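# Sort the skate workshop bench

## Task

Sort the things left on the bench: the spanner and the screwdriver go into the red tool tray and the green blade guard into the blue bin, each wholly inside and below the rim, lowered in rather than dropped. The spanner has slid half under the low shelf: draw it by its free end until it is completely out in front of the shelf, leave it lying on the bare bench and let go of it, then take it again by the middle to carry it to its tray. Leave the puck, the tape and the battery where they are.

Things in the scene. Friction and masses are not known exactly. Their poses are not given: they have to be found in the camera images.
- spanner: Steel combination spanner, 190 long, lying flat; 0.15 to 0.26 kg, balanced about its middle. Origin at mid-length on its underside; x runs along it from the ring end (-x) to the open-jaw end (+x), z is up. Shaft 16 wide and 8 thick (from 1 to 9 above the underside); ring end 29 across and 10 thick, jaw end 34 across and 10 thick. It starts with the jaw end and its middle under the low shelf; the ring end and some 70 to 90 of its length stick out in front. (Lengths in mm.)
- spanner_ring (a point): Outermost point of the spanner's ring end, on its centre line, 95 from the middle, 5 above the underside. (Lengths in mm.)
- spanner_jaw (a point): Outermost point of the spanner's jaw end, on its centre line, 95 from the middle, 5 above the underside. (Lengths in mm.)
- spanner_mid (a point): Middle of the spanner's shaft, 5 above the underside. (Lengths in mm.)
- screwdriver: Screwdriver 190 long with an orange and black handle of square section 26 x 26 (rounded edges), 95 long, and a thin steel shaft (8 across); about 0.11 kg, it balances in the handle, some 40 from the origin. Origin at mid-length, where handle and shaft meet, level with the handle's underside; x points from the handle to the tip (handle at -x), z is up. (Lengths in mm.)
- screwdriver_butt (a point): Centre of the screwdriver handle's butt, 95 from the origin, 13 above the handle's underside. (Lengths in mm.)
- screwdriver_tip (a point): Tip of the screwdriver's blade, 95 from the origin, 13 above the handle's underside. (Lengths in mm.)
- guard: Green plastic skate blade guard with black ribs, a straight channel 190 long (x), 24 wide (y), 28 high, groove upwards (bottom 10 thick); about 0.07 kg. Origin at the centre of its underside, z up. (Lengths in mm.)
- guard_end1 (a point): Middle of the blade guard's end face at -x, 14 above its underside. (Lengths in mm.)
- guard_end2 (a point): Middle of the blade guard's end face at +x, 14 above its underside. (Lengths in mm.)
- tray: Fixed, open plastic red tray, outside 272 long (its x) x 182 wide (its y) x 50 high, walls and floor 6 thick (inside 260 x 170), with a thin lip along the outside of the long sides, 97 from the middle; origin at the centre of its underside, z up. The tools' place; it stands on the left or on the right. (Lengths in mm.)
- bin: Fixed, open plastic blue bin, outside 272 long (its x) x 182 wide (its y) x 50 high, walls and floor 6 thick (inside 260 x 170), with a thin lip along the outside of the long sides, 97 from the middle; origin at the centre of its underside, z up. The blade guards' place; it stands on the side where the red tray does not. (Lengths in mm.)
- shelf: Low fixed plywood shelf on two dark steel side feet, 160 deep (x), 240 wide (y), top 50 above the bench; board 16 thick, so 34 clear below it, between the feet (204 apart). Origin at the centre of its footprint, at bench level; its open front edge is at x = -80 and faces the robot. (Lengths in mm.)
- puck: Bystander: black hockey puck, 76 across, 25 high, origin at the centre of its underside. (Lengths in mm.)
- tape: Bystander: yellow roll of tape lying flat, 100 across, 25 high, origin at the centre of its underside. (Lengths in mm.)
- battery: Bystander: black and yellow drill battery, 60 x 100 x 52 high, on top of the shelf towards its back; origin at the centre of its underside. (Lengths in mm.)
Things that resemble listed ones, but are neither listed nor needed, are in the scene too. What is meant by the guard is not yellow, and is the larger of those in its own colour. Several things have the shape of the screwdriver; the one meant has the colours described above.

How it is judged:
On the way, in this order (a step that is already met when the one before it is completed fails the run):
1. the spanner has been drawn completely out in front of the shelf and lies on the bench, let go (x of each of spanner_jaw, spanner_ring in the frame of shelf below -0.08 m and height (world z) of spanner_mid below 0.0085 m and contact force between the fingers and spanner below 0.1 N and linear speed of spanner below 0.03 m/s), for 0.2 s.
2. the spanner is taken again by the middle (grasp within 40 mm of mid-length) and lifted clear (contact force between the fingers and spanner above 1 N and height (world z) of spanner_mid above 0.03 m and horizontal distance between the grasp point and spanner_mid below 0.04 m), for 0.2 s.
At the end, for the whole second after the job is handed in: Spanner and screwdriver wholly in the red tray and the blade guard wholly in the blue bin (both ends of each within the walls and not above the rim), all at rest; puck, tape and battery within 40 mm of where they were (x of spanner_ring in the frame of tray between -0.135 and 0.135 m and y of spanner_ring in the frame of tray between -0.09 and 0.09 m and z of each of spanner_ring, spanner_jaw, screwdriver_butt, screwdriver_tip in the frame of tray below 0.05 m and x of spanner_jaw in the frame of tray between -0.135 and 0.135 m and y of spanner_jaw in the frame of tray between -0.09 and 0.09 m and linear speed of each of spanner, screwdriver, guard below 0.03 m/s and x of screwdriver_butt in the frame of tray between -0.135 and 0.135 m and y of screwdriver_butt in the frame of tray between -0.09 and 0.09 m and x of screwdriver_tip in the frame of tray between -0.135 and 0.135 m and y of screwdriver_tip in the frame of tray between -0.09 and 0.09 m and x of guard_end1 in the frame of bin between -0.135 and 0.135 m and y of guard_end1 in the frame of bin between -0.09 and 0.09 m and z of each of guard_end1, guard_end2 in the frame of bin below 0.05 m and x of guard_end2 in the frame of bin between -0.135 and 0.135 m and y of guard_end2 in the frame of bin between -0.09 and 0.09 m and distance of each of puck, tape, battery from where it was at the start of the episode below 0.04 m); the robot touches nothing.
It fails at once if the puck, the tape or the battery is moved more than 40 mm (distance of any of puck, tape, battery from where it was at the start of the episode above 0.04 m).
It fails at once if the spanner is dropped or thrown (faster than 0.9 m/s, a fall of about 40 mm, while not held) (linear speed of spanner above 0.9 m/s and contact force between the fingers and spanner below 0.1 N).
It fails at once if the screwdriver is dropped or thrown (faster than 0.9 m/s, a fall of about 40 mm, while not held) (linear speed of screwdriver above 0.9 m/s and contact force between the fingers and screwdriver below 0.1 N).
It fails at once if the guard is dropped or thrown (faster than 0.9 m/s, a fall of about 40 mm, while not held) (linear speed of guard above 0.9 m/s and contact force between the fingers and guard below 0.1 N).
It also fails if it takes over 61 s, if anything falls off the work surface, if the arm or the gripper's body presses on something with over 40 N, if the wrist force passes 120 N, or if a joint passes its speed limit or range.

## Robot

A 6-joint arm with a two-finger parallel gripper is mounted at the origin on the work surface. World frame = base frame: x ahead of the robot, y to its left, z up, the work surface at z = 0. Lengths are in m, angles in rad, forces in N, time in s.
With the tool pointing down it reaches from about 0.3 to 0.775 m from the base axis. Payload 14.6 kg.
Tool frame: the origin (TCP) lies on the centre line of the jaws, within the pads' length; the fingertips stand 19 mm ahead of it and the grasp point (between the pads) is the TCP; y points along the fingers, x is the direction in which the jaws open and shut, and the axes are right-handed (so a half turn about y gives the same grasp; the last joint's range is limited). The gripper opens to 94 mm and grips with 3 to 60 N. Pads are 16 mm wide; open, the fingers measure 119 mm over their backs; the gripper's body (75 mm by 177 mm) begins 78 mm behind the grasp point.
Start: joints at [-1.289, 0.3, 1.521, -0, 1.321, -0.067], TCP at [0.188, -0.517, 0.224] pointing down, gripper open.
Joint ranges: [-3.03, 3.03], [-0.79, 2.21], [0.23, 2.52], [-1.04, 4.18], [0, 3.07], [-2.55, 2.55]. Speed limits (rad/s): [2.22, 2.22, 2.57, 3.14, 3.14, 3.14].

## Interface

Orientations are given as [roll, pitch, yaw] about the fixed x, y, z axes, in that order (R = Rz(yaw) Ry(pitch) Rx(roll)).
In Python, from station import get_obs, cams, workorder gives the robot as it stands.
- The arm moves only by the shell command python3 -m handwheel 'ROWS' [FORCE]. ROWS is JSON, a list of rows, each an object of numbers: "fingers": the opening, from -1 (shut) to 1 (fully open); "x", "y", "z": the shift along the tool's x, y, z in m; "spin": the turn about the tool's y in degrees. In form: [{"fingers": .., "x": .., "y": .., "z": .., "spin": ..}, ...]. A call has exactly 10 rows; each row is the pose to reach, as a shift and turn from the pose commanded when the call began, along the tool's axes at that moment; what a row does not reach only later rows make up. A row lasts 1/10 s, in which the tool goes at most 50 mm and 8.59 degrees, less where a joint would pass 70% of its speed; a pose out of reach is approached as far as the arm can. A call with a gripper value outside its range is refused whole. The fingers move at their own pace and stop on an object; FORCE is the grip in N (left out, the last holds). Time passes only in rows, so rows that repeat a pose let the fingers close, or fill a call up. It gives the time, the measured TCP pose, the force and the opening at its end, in the units of the state.
- get_obs(): the state, without advancing time (a new reading comes with each control period).
- cams.camera(name): name is "scene" or "top" or "wrist"; returns (picture, depth): 384x512x3 uint8, red, green, blue; 384x512 float32, m along the optical axis (not along the pixel's ray), 0 where there is no reading.
- cams.get_calibration(name): a dict with "fx", "fy", "cx", "cy" (pixels), "view" (4x4, takes a point from world to camera coordinates). Camera axes: x right, y down, z forward; pixel columns grow to the right and rows downward; lengths in m; the calibration is good to about 2 mm. A picture is of the moment at which its call begins: read the wrist's pose just before it. get_calibration takes no time and is no camera call; for the wrist camera it gives the pose at the moment of the call.
- workorder.hand_in(): hands the job in, once; it reports no verdict.
The state is a dict: "time_s": time; "qpos": joint angles; "joint_vel": joint speeds; "tau": joint torques, N m; "ee_pos": TCP position; "eef_rot": TCP orientation; "force": force on the tool from outside, world axes, zero at the start; "moment": the same for the moment, N m; "grip_width": finger opening in m.
Only numpy, scipy, OpenCV 4.12 (cv2) and the standard library are available. Lean on these libraries where they do the work, as an engineer would, in place of code of your own. Each camera call takes 0.05 s, during which the arm holds its last target. There are 200 camera calls.

## Working session

There is one attempt and no reset: what is moved stays moved. The work goes in short steps, Python scripts to look and compute and a shell command to move; the robot and the scene stay as the last step left them, time stands still between calls to the robot, and variables do not carry over. Pictures are saved under pics/ and viewed, about 8 in all and at most 12, crops included, and the job is handed in when it is done.

```bash
mkdir -p pics; ls; cat > h.py <<'E'
import numpy as np, cv2
from station import get_obs, cams, workorder
def shot(n):
    im,d=cams.camera(n); c=cams.get_calibration(n); return im,d,c
def pts(d,c):
    h,w=d.shape; u,v=np.meshgrid(np.arange(w),np.arange(h))
    P=np.stack([(u-c['cx'])/c['fx']*d,(v-c['cy'])/c['fy']*d,d],-1)
    V=np.array(c['view']); R=V[:3,:3]; return (P-V[:3,3])@R
def ray(c,u,v,z):
    V=np.array(c['view']);R=V[:3,:3];o=-R.T@V[:3,3]
    r=R.T@np.array([(u-c['cx'])/c['fx'],(v-c['cy'])/c['fy'],1]); return o+r*(z-o[2])/r[2]
E
python3 - <<'E'
from h import *
im,d,c=shot('top'); np.savez('top.npz',im=im,d=d,**{k:np.array(v) for k,v in c.items()})
cv2.imwrite('pics/top.png',cv2.resize(im[:,:,::-1],None,fx=1.5,fy=1.5,interpolation=cv2.INTER_CUBIC))
P=pts(d,c); print(P[::96,::128].round(3)); print(get_obs()); print(c)
E
```

```text
pics
[[[ 1.426e+00  1.261e+00 -7.480e-01]
  [ 1.264e+00  5.250e-01 -4.360e-01]
  [ 1.437e+00  1.000e-03 -7.450e-01]
  [ 1.246e+00 -5.100e-01 -3.840e-01]]

 [[ 7.390e-01  7.450e-01 -1.000e-03]
  [ 7.420e-01  3.710e-01 -2.000e-03]
  [ 7.320e-01 -5.000e-03  4.800e-02]
  [ 7.480e-01 -3.800e-01  2.000e-03]]

 [[ 4.570e-01  7.360e-01 -2.000e-03]
  [ 4.600e-01  3.620e-01  8.000e-03]
  [ 4.640e-01 -7.000e-03 -3.000e-03]
  [ 4.670e-01 -3.780e-01  5.000e-03]]

 [[ 1.820e-01  7.250e-01  1.000e-03]
  [ 1.830e-01  3.600e-01 -4.000e-03]
  [ 2.400e-01 -9.000e-03  2.500e-01]
  [ 1.890e-01 -3.800e-01 -3.000e-03]]]
{'time_s': 0.05, 'qpos': array([-1.28856291e+00,  3.00482770e-01,  1.52160568e+00, -1.85583740e-05,
        1.32068861e+00, -6.65925620e-02]), 'joint_vel': array([ 0.0028052 , -0.00089611, -0.00369657, -0.00142979, -0.00084082,
        0.00089975]), 'tau': array([ 1.03900151e-03, -5.33217573e+01, -3.53705871e+01,  7.10653095e-02,
        2.36396736e-02, -6.47076376e-05]), 'ee_pos': array([ 0.18791457, -0.51663803,  0.22386951]), 'eef_rot': array([-1.57073545e+00,  1.18297208e-03, -1.22196571e+00]), 'force': array([0.02188376, 0.00781738, 0.66740188]), 'moment': array([-0.01568513,  0.01726987,  0.00492245]), 'grip_width': 0.09414146513995493}
{'fx': 385.9850066382494, 'fy': 385.9850066382494, 'cx': 257.6506073347061, 'cy': 191.81683643361504, 'view': array([[ 0.0083297 , -0.99995735,  0.00399001, -0.01609865],
       [-0.99929552, -0.00847007, -0.03656111,  0.46382741],
       [ 0.03659335, -0.00368265, -0.99932345,  1.10513657],
       [ 0.        ,  0.        ,  0.        ,  1.        ]])}
```

View pics/top.png

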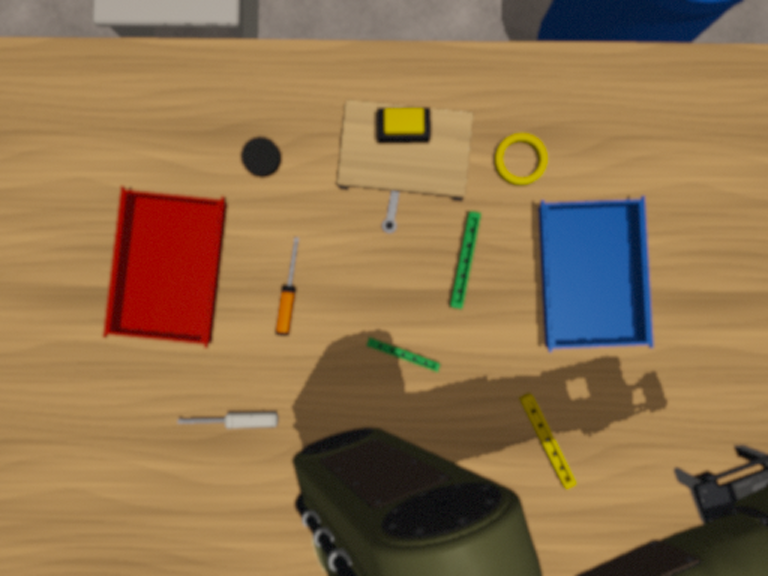

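The top view (1.5x) shows the red tray at left (165,267), the blue bin at right (597,275), the spanner's ring end at (389,226) and the large green guard at (465,260). The orange screwdriver is at (288,285), and the small green guard at (403,354) is a decoy. Next I'll measure these.

```bash
cat > m.py <<'E'
from h import *
def line(mask,c,z,lab):
    n,l,s,_=cv2.connectedComponentsWithStats(mask.astype(np.uint8))
    k=1+np.argmax(s[1:,4]); ys,xs=np.nonzero(l==k)
    W=np.array([ray(c,u,v,z)[:2] for u,v in zip(xs,ys)])
    (cx,cy),(w,h),a=cv2.minAreaRect((W*1000).astype(np.float32))
    B=cv2.boxPoints(((cx,cy),(w,h),a))
    ax=B[1]-B[0] if np.linalg.norm(B[1]-B[0])>np.linalg.norm(B[2]-B[1]) else B[2]-B[1]
    ang=np.degrees(np.arctan2(ax[1],ax[0])); ang=(ang+90)%180-90
    print(lab,'n',len(xs),'centre',round(cx),round(cy),'size',round(w),round(h),'axis deg',round(ang,1)); return W
E
python3 - <<'E'
from m import *
f=np.load('top.npz'); c={k:f[k] for k in('fx','fy','cx','cy','view')}; im=f['im']
H=cv2.cvtColor(im,cv2.COLOR_RGB2HSV); h,s,v=[H[...,i].astype(int) for i in range(3)]
yy,xx=np.mgrid[:384,:512]
line((h>45)&(h<85)&(s>90),c,.028,'guard')
line(((h<5)|(h>174))&(s>180)&(v>60),c,.05,'tray')
line((h>100)&(h<125)&(s>140)&(yy>100),c,.05,'bin')
line((h>8)&(h<22)&(s>215)&(v>150)&(xx<220),c,.026,'handle')
roi=lambda x0,x1,y0,y1:(xx>x0)&(xx<x1)&(yy>y0)&(yy<y1)
gr=(s<70)
W=line(gr&roi(250,270,126,156),c,.005,'spanner')
for lo in range(126,156,4):
    m=gr&roi(250,270,lo-1,lo+4); 
    if m.any():
        y,x=np.nonzero(m); print(ray(c,x.mean(),y.mean(),.009)[:2].round(4),end=' ')
W=line(gr&roi(185,205,155,192),c,.017,'sdshaft')
for u,v_ in ((345,101),(472,112),(464,197),(338,187)): print(ray(c,u/1.5,v_/1.5,.05)[:2].round(3))
print('tip',ray(c,296/1.5,238/1.5,.013)[:2],'butt',ray(c,282/1.5,333/1.5,.02)[:2])
E
```

```text
guard n 550 centre 518 -160 size 24 186 axis deg -11.1
tray n 6536 centre 499 398 size 194 268 axis deg -5.6
bin n 6595 centre 493 -398 size 268 194 axis deg 2.8
handle n 215 centre 416 180 size 23 75 axis deg -7.3
spanner n 182 centre 614 -18 size 25 81 axis deg -5.0
[ 0.649  -0.0252] [ 0.6393 -0.0245] [ 0.6272 -0.0223] [ 0.6157 -0.0206] [ 0.6041 -0.0186] [ 0.5919 -0.0157] [ 0.5809 -0.0155] [ 0.5735 -0.0166] sdshaft n 92 centre 510 169 size 9 94 axis deg -6.9
[0.812 0.069]
[ 0.793 -0.17 ]
[ 0.633 -0.155]
[0.649 0.08 ]
tip [0.55787021 0.16237156] butt [0.37591292 0.18529365]
```

Spanner: the ring end is at about (0.573, -0.016), its axis at -9°, and the shelf front edge at x≈0.642. I'll approach above a grasp point on the free end at (0.606, -0.018).

```bash
cat > go.py <<'E'
import sys; from h import *
# usage: go.py X Y Z YAWdeg -> shift in tool axes, spin
o=get_obs(); X,Y,Z,yw=map(float,sys.argv[1:5]); p=o['ee_pos']
from scipy.spatial.transform import Rotation as Ro
R=Ro.from_euler('xyz',o['eef_rot']).as_matrix()
s=R.T@(np.array([X,Y,Z])-p); yaw=np.degrees(o['eef_rot'][2])
print('shift mm',(s*1000).round(1),'spin',round((yaw-yw+180)%360-180,1),'| now',p.round(4),round(yaw,1),'rp',np.degrees(o['eef_rot'][:2]).round(2),'t',o['time_s'],'q6',o['qpos'][5].round(2),'w',round(o['grip_width'],4),'F',o['force'].round(1))
E
python3 -m handwheel '[{"fingers":1,"x":-0.326,"y":0.10,"z":0.563,"spin":29},{"fingers":1,"x":-0.326,"y":0.10,"z":0.563,"spin":29},{"fingers":1,"x":-0.326,"y":0.10,"z":0.563,"spin":29},{"fingers":1,"x":-0.326,"y":0.10,"z":0.563,"spin":29},{"fingers":1,"x":-0.326,"y":0.10,"z":0.563,"spin":29},{"fingers":1,"x":-0.326,"y":0.10,"z":0.563,"spin":29},{"fingers":1,"x":-0.326,"y":0.10,"z":0.563,"spin":29},{"fingers":1,"x":-0.326,"y":0.10,"z":0.563,"spin":29},{"fingers":1,"x":-0.326,"y":0.10,"z":0.563,"spin":29},{"fingers":1,"x":-0.326,"y":0.10,"z":0.563,"spin":29}]' 20
python3 go.py 0.606 -0.018 0.124 -99
```

```text
time_s: 1.05
ee_pos: [0.5002, -0.1433, 0.1494]
eef_rot: [-1.571, 0.0, -1.728]
force: [0.4, -0.8, 0.5]
grip_width: 0.0936
shift mm [-140.3   25.4   84.8] spin -0.0 | now [ 0.5002 -0.1433  0.1494] -99.0 rp [-90.02   0.  ] t 1.05 q6 1.38 w 0.0936 F [ 0.4 -0.8  0.5]
```

```bash

python3 -m handwheel '[{"fingers":1,"x":-0.14,"y":0.025,"z":0.085,"spin":0},{"fingers":1,"x":-0.14,"y":0.025,"z":0.085,"spin":0},{"fingers":1,"x":-0.14,"y":0.025,"z":0.085,"spin":0},{"fingers":1,"x":-0.14,"y":0.025,"z":0.085,"spin":0},{"fingers":1,"x":-0.14,"y":0.025,"z":0.085,"spin":0},{"fingers":1,"x":-0.14,"y":0.025,"z":0.085,"spin":0},{"fingers":1,"x":-0.14,"y":0.025,"z":0.085,"spin":0},{"fingers":1,"x":-0.14,"y":0.025,"z":0.085,"spin":0},{"fingers":1,"x":-0.14,"y":0.025,"z":0.085,"spin":0},{"fingers":1,"x":-0.14,"y":0.025,"z":0.085,"spin":0}]'
cat > w.py <<'E'
import sys; from h import *
im,d,c=shot('wrist'); cv2.imwrite(f'pics/{sys.argv[1]}.png',im[:,:,::-1]); np.savez(sys.argv[1]+'.npz',im=im,d=d,**{k:np.array(v) for k,v in c.items()})
E
python3 w.py w1; python3 go.py 0.606 -0.018 0.021 -99
```

```text
time_s: 2.05
ee_pos: [0.6052, -0.0207, 0.1252]
eef_rot: [-1.571, 0.0, -1.729]
force: [-0.0, -0.7, -0.3]
grip_width: 0.094
shift mm [ -2.7 104.1   0.4] spin -0.0 | now [ 0.6052 -0.0206  0.1251] -99.0 rp [-89.99   0.  ] t 2.1 q6 1.63 w 0.0939 F [-0.7 -0.5  0.4]
```

View pics/w1.png

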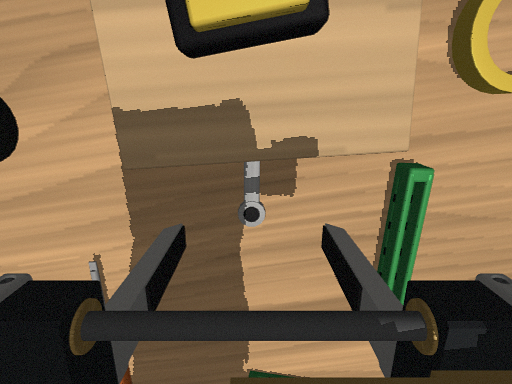

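The wrist view shows the spanner's ring at (252,214) and its shaft running straight up to the shelf edge at (252,160), parallel to the fingers. The guard is at right (405,230).

```bash
python3 - <<'E'
from h import *
f=np.load('w1.npz'); c={k:f[k] for k in('fx','fy','cx','cy','view')}
for u,v,z in((252,163,.009),(252,180,.009),(252,214,.01),(252,227,.005),(121,167,.05),(409,150,.05)): print(u,v,ray(c,u,v,z)[:2].round(4))
E
```

```text
252 163 [ 0.6381 -0.0235]
252 180 [ 0.6211 -0.0208]
252 214 [ 0.5856 -0.0151]
252 227 [ 0.5691 -0.0124]
121 167 [0.6597 0.0845]
409 150 [ 0.636  -0.1549]
```

```bash

python3 -m handwheel '[{"fingers":1,"x":-0.002,"y":0.04,"z":-0.001,"spin":0},{"fingers":1,"x":-0.002,"y":0.07,"z":-0.001,"spin":0},{"fingers":1,"x":-0.002,"y":0.09,"z":-0.001,"spin":0},{"fingers":1,"x":-0.002,"y":0.103,"z":-0.001,"spin":0},{"fingers":0,"x":-0.002,"y":0.103,"z":-0.001,"spin":0},{"fingers":-0.8,"x":-0.002,"y":0.103,"z":-0.001,"spin":0},{"fingers":-1,"x":-0.002,"y":0.103,"z":-0.001,"spin":0},{"fingers":-1,"x":-0.002,"y":0.103,"z":-0.001,"spin":0},{"fingers":-1,"x":-0.002,"y":0.103,"z":-0.001,"spin":0},{"fingers":-1,"x":-0.002,"y":0.103,"z":-0.001,"spin":0}]' 25
python3 go.py 0.456 0.006 0.021 -99
```

```text
time_s: 3.1
ee_pos: [0.6047, -0.0181, 0.0222]
eef_rot: [-1.57, 0.0, -1.728]
force: [-0.2, 1.0, 0.1]
grip_width: 0.0494
shift mm [  -0.5    1.1 -150.6] spin -0.0 | now [ 0.6047 -0.0181  0.0222] -99.0 rp [-89.98   0.  ] t 3.1 q6 1.64 w 0.0494 F [-0.2  1.   0.1]
```

Fingers are slow, so they need more time to shut before the pull.

```bash

python3 -m handwheel '[{"fingers":-1,"x":0,"y":0.001,"z":0,"spin":0},{"fingers":-1,"x":0,"y":0.001,"z":0,"spin":0},{"fingers":-1,"x":0,"y":0.001,"z":0,"spin":0},{"fingers":-1,"x":0,"y":0.001,"z":0,"spin":0},{"fingers":-1,"x":0,"y":0.001,"z":0,"spin":0},{"fingers":-1,"x":0,"y":0.001,"z":0,"spin":0},{"fingers":-1,"x":0,"y":0.001,"z":0,"spin":0},{"fingers":-1,"x":0,"y":0.001,"z":0,"spin":0},{"fingers":-1,"x":0,"y":0.001,"z":0,"spin":0},{"fingers":-1,"x":0,"y":0.001,"z":0,"spin":0}]'
python3 go.py 0.456 0.006 0.021 -99
```

```text
time_s: 4.1
ee_pos: [0.6046, -0.0181, 0.0209]
eef_rot: [-1.571, -0.0, -1.728]
force: [0.9, -0.0, -0.7]
grip_width: 0.0157
shift mm [-6.000e-01 -1.000e-01 -1.505e+02] spin -0.0 | now [ 0.6046 -0.0181  0.0209] -99.0 rp [-90.  -0.] t 4.1 q6 1.64 w 0.0157 F [ 0.9 -0.  -0.7]
```

```bash

python3 -m handwheel '[{"fingers":-1,"x":0,"y":0,"z":-0.01,"spin":0},{"fingers":-1,"x":0,"y":0,"z":-0.03,"spin":0},{"fingers":-1,"x":0,"y":0,"z":-0.05,"spin":0},{"fingers":-1,"x":0,"y":0,"z":-0.07,"spin":0},{"fingers":-1,"x":0,"y":0,"z":-0.09,"spin":0},{"fingers":-1,"x":0,"y":0,"z":-0.11,"spin":0},{"fingers":-1,"x":0,"y":0,"z":-0.13,"spin":0},{"fingers":-1,"x":0,"y":0,"z":-0.145,"spin":0},{"fingers":-1,"x":0,"y":0,"z":-0.155,"spin":0},{"fingers":-1,"x":0,"y":0,"z":-0.155,"spin":0}]'
python3 -m handwheel '[{"fingers":-1,"x":0,"y":0,"z":0,"spin":0},{"fingers":-0.3,"x":0,"y":0,"z":0,"spin":0},{"fingers":0,"x":0,"y":0,"z":0,"spin":0},{"fingers":0,"x":0,"y":0,"z":0,"spin":0},{"fingers":0,"x":0,"y":0,"z":0,"spin":0},{"fingers":0,"x":0,"y":0,"z":0,"spin":0},{"fingers":0,"x":0,"y":-0.02,"z":0,"spin":0},{"fingers":0,"x":0,"y":-0.05,"z":0,"spin":0},{"fingers":0,"x":0,"y":-0.09,"z":0,"spin":0},{"fingers":0,"x":0,"y":-0.10,"z":0,"spin":0}]'
python3 w.py w2;python3 go.py 0.515 -0.003 0.021 -99
```

```text
time_s: 5.1
ee_pos: [0.4509, 0.0063, 0.021]
eef_rot: [-1.571, 0.0, -1.728]
force: [-0.4, -0.2, -1.1]
grip_width: 0.0156
time_s: 6.1
ee_pos: [0.453, 0.0061, 0.1245]
eef_rot: [-1.566, 0.0, -1.728]
force: [0.7, -0.7, 0.1]
grip_width: 0.0468
shift mm [ -0.7 103.5  62.2] spin -0.0 | now [0.4529 0.0061 0.1241] -99.0 rp [-8.97e+01  3.00e-02] t 6.15 q6 1.66 w 0.0471 F [1.8 0.6 1.2]
```

View pics/w2.png

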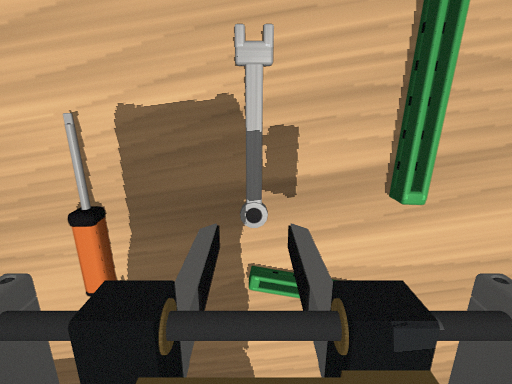

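The spanner lies free: jaw tip at (254,25), ring at (256,215), with no shelf in view. The screwdriver is at left (92,250), and the guard's near end is at (408,203).

```bash
python3 - <<'E'
from m import *
f=np.load('w2.npz'); c={k:f[k] for k in('fx','fy','cx','cy','view')}
R=[ray(c,u,v,z) for u,v,z in((254,25,.01),(254,100,.009),(256,213,.01),(256,228,.003))]
for r in R: print(r.round(4))
print('mid',((R[0]+R[3])/2).round(4))
for u,v,z in((69,114,.017),(87,205,.017),(87,217,.026),(100,285,.026)): print('sd',ray(c,u,v,z).round(4))
g=[ray(c,u,v,.028)[:2] for u,v in((392,196),(428,197),(425,0),(470,0))]; print('guard',np.round(g,4))
E
python3 go.py 0.515 -0.003 0.021 -99
```

```text
[ 0.6047 -0.0176  0.01  ]
[ 0.5443 -0.008   0.009 ]
[0.4347 0.0073 0.01  ]
[0.4152 0.0103 0.003 ]
mid [ 0.5099 -0.0037  0.0065]
sd [0.5586 0.1599 0.017 ]
sd [0.4721 0.1718 0.017 ]
sd [0.4624 0.1698 0.026 ]
sd [0.3868 0.1808 0.026 ]
guard [[ 0.4381 -0.1231]
 [ 0.4318 -0.1567]
 [ 0.5962 -0.152 ]
 [ 0.5907 -0.1868]]
shift mm [ -0.7 103.5  62.2] spin -0.0 | now [0.4529 0.0061 0.1241] -99.0 rp [-8.97e+01  3.00e-02] t 6.15 q6 1.66 w 0.0471 F [1.8 0.6 1.2]
```

```bash

python3 -m handwheel '[{"fingers":0,"x":0,"y":0.02,"z":0.03,"spin":0},{"fingers":0,"x":0,"y":0.04,"z":0.06,"spin":0},{"fingers":0,"x":0,"y":0.07,"z":0.06,"spin":0},{"fingers":0,"x":0,"y":0.09,"z":0.06,"spin":0},{"fingers":0,"x":0,"y":0.1,"z":0.06,"spin":0},{"fingers":-1,"x":0,"y":0.1,"z":0.06,"spin":0},{"fingers":-1,"x":0,"y":0.1,"z":0.06,"spin":0},{"fingers":-1,"x":0,"y":0.1,"z":0.06,"spin":0},{"fingers":-1,"x":0,"y":0.1,"z":0.06,"spin":0},{"fingers":-1,"x":0,"y":0.1,"z":0.06,"spin":0}]' 35
python3 -m handwheel '[{"fingers":-1,"x":0,"y":0,"z":0,"spin":0},{"fingers":-1,"x":0,"y":0,"z":0,"spin":0},{"fingers":-1,"x":0,"y":0,"z":0,"spin":0},{"fingers":-1,"x":0,"y":0,"z":0,"spin":0},{"fingers":-1,"x":0,"y":0,"z":0,"spin":0},{"fingers":-1,"x":0,"y":-0.01,"z":0,"spin":0},{"fingers":-1,"x":0,"y":-0.03,"z":0,"spin":0},{"fingers":-1,"x":0,"y":-0.06,"z":0,"spin":0},{"fingers":-1,"x":0,"y":-0.1,"z":0,"spin":0},{"fingers":-1,"x":0,"y":-0.12,"z":0,"spin":0}]'
python3 go.py 0.50 0.44 0.141 -95.6
```

```text
time_s: 7.15
ee_pos: [0.5108, -0.0032, 0.021]
eef_rot: [-1.571, 0.0, -1.728]
force: [-0.7, -0.3, -0.7]
grip_width: 0.0152
time_s: 8.15
ee_pos: [0.5115, -0.0033, 0.1446]
eef_rot: [-1.567, 0.0, -1.728]
force: [1.1, 0.7, -1.3]
grip_width: 0.0155
shift mm [-436.     3.4  -80.8] spin -3.4 | now [ 0.5115 -0.0033  0.1446] -99.0 rp [-8.98e+01  2.00e-02] t 8.15 q6 1.65 w 0.0155 F [ 1.1  0.7 -1.3]
```

```bash

python3 -m handwheel '[{"fingers":-1,"x":-0.02,"y":0,"z":-0.004,"spin":0},{"fingers":-1,"x":-0.06,"y":0,"z":-0.011,"spin":-1},{"fingers":-1,"x":-0.11,"y":0,"z":-0.02,"spin":-2},{"fingers":-1,"x":-0.16,"y":0,"z":-0.028,"spin":-3},{"fingers":-1,"x":-0.21,"y":0,"z":-0.037,"spin":-3.4},{"fingers":-1,"x":-0.26,"y":0,"z":-0.046,"spin":-3.4},{"fingers":-1,"x":-0.31,"y":0,"z":-0.055,"spin":-3.4},{"fingers":-1,"x":-0.36,"y":0,"z":-0.064,"spin":-3.4},{"fingers":-1,"x":-0.41,"y":0,"z":-0.073,"spin":-3.4},{"fingers":-1,"x":-0.4346,"y":0,"z":-0.077,"spin":-3.4}]'
python3 go.py 0.503 0.438 0.028 -95.6
```

```text
time_s: 9.15
ee_pos: [0.5017, 0.4413, 0.1413]
eef_rot: [-1.571, 0.0, -1.667]
force: [0.9, 0.2, -1.4]
grip_width: 0.0153
shift mm [  3.2 113.3   1.6] spin 0.1 | now [0.5017 0.4413 0.1413] -95.5 rp [-9.e+01  2.e-02] t 9.15 q6 2.33 w 0.0153 F [ 0.9  0.2 -1.4]
```

```bash

python3 -m handwheel '[{"fingers":-1,"x":0,"y":0.01,"z":0,"spin":0},{"fingers":-1,"x":0,"y":0.03,"z":0,"spin":0},{"fingers":-1,"x":0,"y":0.055,"z":0,"spin":0},{"fingers":-1,"x":0,"y":0.08,"z":0,"spin":0},{"fingers":-1,"x":0,"y":0.095,"z":0,"spin":0},{"fingers":-1,"x":0,"y":0.105,"z":0,"spin":0},{"fingers":-1,"x":0,"y":0.111,"z":0,"spin":0},{"fingers":-1,"x":0,"y":0.113,"z":0,"spin":0},{"fingers":-1,"x":0,"y":0.113,"z":0,"spin":0},{"fingers":-1,"x":0,"y":0.113,"z":0,"spin":0}]'
python3 go.py 0.503 0.438 0.028 -95.6
```

```text
time_s: 10.15
ee_pos: [0.5032, 0.4383, 0.0288]
eef_rot: [-1.57, 0.001, -1.669]
force: [0.8, -0.0, -2.4]
grip_width: 0.0154
shift mm [ 0.3  0.8 -0.1] spin -0.0 | now [0.5032 0.4383 0.0288] -95.6 rp [-8.995e+01  5.000e-02] t 10.15 q6 2.33 w 0.0154 F [ 0.8 -0.  -2.4]
```

```bash

python3 -m handwheel '[{"fingers":-1,"x":0,"y":0.001,"z":0,"spin":0},{"fingers":-0.3,"x":0,"y":0.001,"z":0,"spin":0},{"fingers":0,"x":0,"y":0.001,"z":0,"spin":0},{"fingers":0,"x":0,"y":0.001,"z":0,"spin":0},{"fingers":0,"x":0,"y":0.001,"z":0,"spin":0},{"fingers":0,"x":0,"y":-0.02,"z":0,"spin":0},{"fingers":0.3,"x":0,"y":-0.05,"z":0,"spin":0},{"fingers":0.3,"x":0,"y":-0.09,"z":0,"spin":0},{"fingers":0.3,"x":0,"y":-0.1,"z":0,"spin":0},{"fingers":0.3,"x":0,"y":-0.1,"z":0,"spin":0}]'
python3 go.py 0.4246 0.1762 0.124 -96.9
```

```text
time_s: 11.15
ee_pos: [0.5034, 0.4385, 0.1298]
eef_rot: [-1.568, 0.002, -1.669]
force: [0.5, 0.2, 0.0]
grip_width: 0.0611
shift mm [268.8   5.  -52.8] spin 1.3 | now [0.5034 0.4385 0.1298] -95.6 rp [-89.86   0.13] t 11.15 q6 2.33 w 0.0611 F [0.5 0.2 0. ]
```

```bash

python3 -m handwheel '[{"fingers":0.3,"x":0.269,"y":0.005,"z":-0.053,"spin":1.3},{"fingers":0.3,"x":0.269,"y":0.005,"z":-0.053,"spin":1.3},{"fingers":0.3,"x":0.269,"y":0.005,"z":-0.053,"spin":1.3},{"fingers":0.3,"x":0.269,"y":0.005,"z":-0.053,"spin":1.3},{"fingers":0.3,"x":0.269,"y":0.005,"z":-0.053,"spin":1.3},{"fingers":0.3,"x":0.269,"y":0.005,"z":-0.053,"spin":1.3},{"fingers":0.3,"x":0.269,"y":0.005,"z":-0.053,"spin":1.3},{"fingers":0.3,"x":0.269,"y":0.005,"z":-0.053,"spin":1.3},{"fingers":0.3,"x":0.269,"y":0.005,"z":-0.053,"spin":1.3},{"fingers":0.3,"x":0.269,"y":0.005,"z":-0.053,"spin":1.3}]'
python3 w.py w3;python3 go.py 0.4246 0.1762 0.024 -96.9
```

```text
time_s: 12.15
ee_pos: [0.4237, 0.1763, 0.1224]
eef_rot: [-1.572, -0.0, -1.69]
force: [1.5, 0.2, -0.1]
grip_width: 0.0611
shift mm [-0.1 98.5  0.9] spin 0.0 | now [0.4237 0.1762 0.1225] -96.9 rp [-9.003e+01 -1.000e-02] t 12.2 q6 2.0 w 0.0613 F [ 0.1 -0.1  0. ]
```

View pics/w3.png

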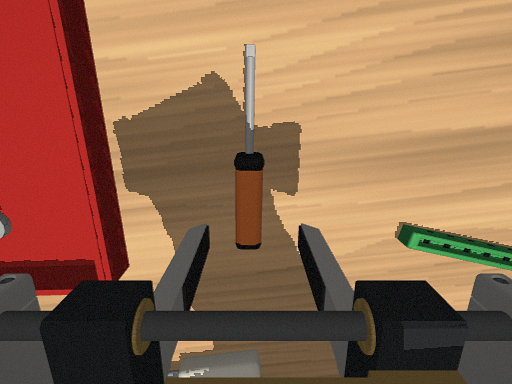

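The screwdriver is aligned between the fingers: tip (250,45), collar (249,155), butt (248,245). I'll lower and grip.

```bash
python3 - <<'E'
from h import *
f=np.load('w3.npz'); c={k:f[k] for k in('fx','fy','cx','cy','view')}
for p in((250,45,.013),(249,153,.026),(248,243,.026)): print(ray(c,*p).round(4))
E
python3 -m handwheel '[{"fingers":0.3,"x":0,"y":0.03,"z":0.001,"spin":0},{"fingers":0.3,"x":0,"y":0.06,"z":0.001,"spin":0},{"fingers":0.3,"x":0,"y":0.085,"z":0.001,"spin":0},{"fingers":0.3,"x":0,"y":0.098,"z":0.001,"spin":0},{"fingers":-1,"x":0,"y":0.098,"z":0.001,"spin":0},{"fingers":-1,"x":0,"y":0.098,"z":0.001,"spin":0},{"fingers":-1,"x":0,"y":0.098,"z":0.001,"spin":0},{"fingers":-1,"x":0,"y":0.098,"z":0.001,"spin":0},{"fingers":-1,"x":0,"y":0.098,"z":0.001,"spin":0},{"fingers":-1,"x":0,"y":0.098,"z":0.001,"spin":0}]' 25
python3 go.py 0.455 0.365 0.15 -95.6
```

```text
[0.5596 0.1636 0.013 ]
[0.4698 0.1755 0.026 ]
[0.3808 0.1877 0.026 ]
time_s: 13.2
ee_pos: [0.4252, 0.1757, 0.0257]
eef_rot: [-1.569, 0.001, -1.692]
force: [-1.3, 1.0, 6.8]
grip_width: 0.0259
shift mm [-191.6 -124.1    6.9] spin -1.3 | now [0.4252 0.1757 0.0257] -96.9 rp [-8.992e+01  4.000e-02] t 13.2 q6 2.0 w 0.0259 F [-1.3  1.   6.8]
```

```bash

python3 -m handwheel '[{"fingers":-1,"x":0,"y":0,"z":0,"spin":0},{"fingers":-1,"x":0,"y":-0.02,"z":0,"spin":0},{"fingers":-1,"x":0,"y":-0.06,"z":0,"spin":0},{"fingers":-1,"x":0,"y":-0.1,"z":0,"spin":0},{"fingers":-1,"x":-0.02,"y":-0.12,"z":0,"spin":0},{"fingers":-1,"x":-0.06,"y":-0.12,"z":0.003,"spin":0},{"fingers":-1,"x":-0.105,"y":-0.12,"z":0.005,"spin":-1},{"fingers":-1,"x":-0.15,"y":-0.12,"z":0.006,"spin":-1.3},{"fingers":-1,"x":-0.18,"y":-0.12,"z":0.006,"spin":-1.3},{"fingers":-1,"x":-0.193,"y":-0.12,"z":0.006,"spin":-1.3}]'
python3 go.py 0.454 0.367 0.031 -95.6
```

```text
time_s: 14.2
ee_pos: [0.4536, 0.3684, 0.1446]
eef_rot: [-1.571, -0.0, -1.667]
force: [0.6, -0.5, -0.5]
grip_width: 0.0262
shift mm [  1.3 113.6   0.6] spin 0.1 | now [0.4536 0.3684 0.1446] -95.5 rp [-9.002e+01 -1.000e-02] t 14.2 q6 2.29 w 0.0262 F [ 0.6 -0.5 -0.5]
```

```bash

python3 -m handwheel '[{"fingers":-1,"x":0,"y":0.01,"z":0,"spin":0},{"fingers":-1,"x":0,"y":0.03,"z":0,"spin":0},{"fingers":-1,"x":0,"y":0.055,"z":0,"spin":0},{"fingers":-1,"x":0,"y":0.08,"z":0,"spin":0},{"fingers":-1,"x":0,"y":0.095,"z":0,"spin":0},{"fingers":-1,"x":0,"y":0.105,"z":0,"spin":0},{"fingers":-1,"x":0,"y":0.111,"z":0,"spin":0},{"fingers":-1,"x":0,"y":0.112,"z":0,"spin":0},{"fingers":-1,"x":0,"y":0.112,"z":0,"spin":0},{"fingers":-1,"x":0,"y":0.112,"z":0,"spin":0}]'
python3 -m handwheel '[{"fingers":-1,"x":0,"y":0.001,"z":0,"spin":0},{"fingers":-0.1,"x":0,"y":0.001,"z":0,"spin":0},{"fingers":0.1,"x":0,"y":0.001,"z":0,"spin":0},{"fingers":0.1,"x":0,"y":0.001,"z":0,"spin":0},{"fingers":0.1,"x":0,"y":0.001,"z":0,"spin":0},{"fingers":0.1,"x":0,"y":-0.02,"z":0,"spin":0},{"fingers":0.1,"x":0,"y":-0.05,"z":0,"spin":0},{"fingers":0.3,"x":0,"y":-0.09,"z":0,"spin":0},{"fingers":0.3,"x":0,"y":-0.12,"z":0,"spin":0},{"fingers":0.3,"x":0,"y":-0.12,"z":0,"spin":0}]'
python3 go.py 0.518 -0.159 0.15 -101.1
```

```text
time_s: 15.2
ee_pos: [0.4543, 0.3665, 0.0337]
eef_rot: [-1.57, 0.001, -1.669]
force: [0.2, -0.2, -1.3]
grip_width: 0.0261
time_s: 16.2
ee_pos: [0.4553, 0.3673, 0.1574]
eef_rot: [-1.565, 0.005, -1.669]
force: [0.7, 0.5, -1.5]
grip_width: 0.0608
shift mm [517.6   5.6 113.9] spin 5.5 | now [0.4553 0.3673 0.1574] -95.6 rp [-89.69   0.27] t 16.2 q6 2.28 w 0.0608 F [ 0.7  0.5 -1.5]
```

```bash

python3 -m handwheel '[{"fingers":0.3,"x":0.04,"y":0.0,"z":0.009,"spin":0},{"fingers":0.3,"x":0.518,"y":0.015,"z":0.114,"spin":5.5},{"fingers":0.3,"x":0.518,"y":0.015,"z":0.114,"spin":5.5},{"fingers":0.3,"x":0.518,"y":0.015,"z":0.114,"spin":5.5},{"fingers":0.3,"x":0.518,"y":0.015,"z":0.114,"spin":5.5},{"fingers":0.3,"x":0.518,"y":0.015,"z":0.114,"spin":5.5},{"fingers":0.3,"x":0.518,"y":0.015,"z":0.114,"spin":5.5},{"fingers":0.3,"x":0.518,"y":0.015,"z":0.114,"spin":5.5},{"fingers":0.3,"x":0.518,"y":0.015,"z":0.114,"spin":5.5},{"fingers":0.3,"x":0.518,"y":0.015,"z":0.114,"spin":5.5}]'
python3 - <<'E'
from m import *
im,d,c=shot('wrist'); cv2.imwrite('pics/w4.png',im[:,:,::-1])
H=cv2.cvtColor(im,cv2.COLOR_RGB2HSV); h,s,v=[H[...,i].astype(int) for i in range(3)]
line((h>45)&(h<85)&(s>90),c,.028,'guard')
im,d,c=shot('top'); cv2.imwrite('pics/top2.png',cv2.resize(im[:,:,::-1],None,fx=1.5,fy=1.5))
E
python3 go.py 0.518 -0.160 0.125 -101.1
```

```text
time_s: 17.2
ee_pos: [0.5116, -0.1231, 0.1384]
eef_rot: [-1.572, 0.0, -1.765]
force: [0.7, -0.1, 0.5]
grip_width: 0.061
guard n 3872 centre 521 -169 size 25 186 axis deg -11.3
shift mm [32.3 13.1 12.9] spin -0.3 | now [ 0.5117 -0.1257  0.1381] -101.4 rp [-9.005e+01 -3.000e-02] t 17.3 q6 1.46 w 0.0608 F [ 0.   0.3 -0.7]
```

View pics/w4.png

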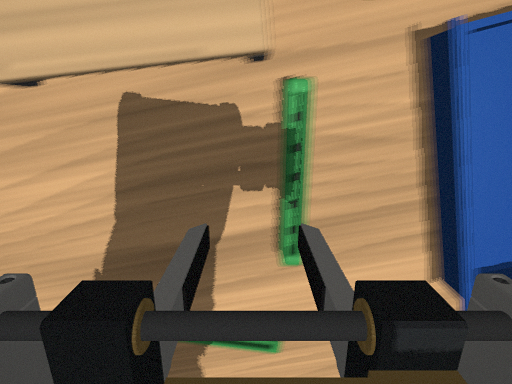

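View pics/top2.png

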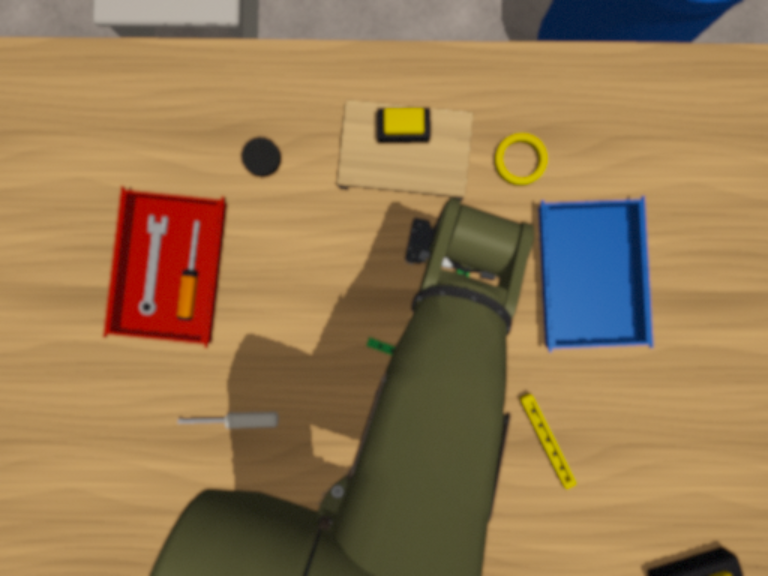

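The wrist view, blurred by motion, shows the guard at (296,170). The top view shows the spanner (152,265) and screwdriver (188,270) lying inside the red tray. Now I'll take the guard.

```bash

python3 -m handwheel '[{"fingers":0.3,"x":0.033,"y":0.0,"z":0.013,"spin":-0.3},{"fingers":0.3,"x":0.033,"y":0.02,"z":0.013,"spin":-0.3},{"fingers":0.3,"x":0.033,"y":0.02,"z":0.013,"spin":-0.3},{"fingers":0.3,"x":0.033,"y":0.02,"z":0.013,"spin":-0.3},{"fingers":0.3,"x":0.033,"y":0.02,"z":0.013,"spin":-0.3},{"fingers":0.3,"x":0.033,"y":0.02,"z":0.013,"spin":-0.3},{"fingers":0.3,"x":0.033,"y":0.02,"z":0.013,"spin":-0.3},{"fingers":0.3,"x":0.033,"y":0.02,"z":0.013,"spin":-0.3},{"fingers":0.3,"x":0.033,"y":0.02,"z":0.013,"spin":-0.3},{"fingers":0.3,"x":0.033,"y":0.02,"z":0.013,"spin":-0.3}]' 15
python3 - <<'E'
from m import *
im,d,c=shot('wrist'); H=cv2.cvtColor(im,cv2.COLOR_RGB2HSV); h,s,v=[H[...,i].astype(int) for i in range(3)]
line((h>45)&(h<85)&(s>90),c,.028,'guard')
E
python3 go.py 0.519 -0.161 0.024 -101.1
```

```text
time_s: 18.3
ee_pos: [0.5185, -0.1559, 0.1192]
eef_rot: [-1.571, -0.0, -1.76]
force: [0.7, 0.2, 0.4]
grip_width: 0.0608
guard n 4601 centre 520 -161 size 23 187 axis deg -11.2
shift mm [ 4.9 95.2  1.5] spin 0.3 | now [ 0.5185 -0.1559  0.1192] -100.8 rp [-90.  -0.] t 18.35 q6 1.4 w 0.0614 F [ 0.2  0.  -0.8]
```

```bash

python3 -m handwheel '[{"fingers":0.3,"x":0.005,"y":0.02,"z":0.002,"spin":0.3},{"fingers":0.3,"x":0.005,"y":0.05,"z":0.002,"spin":0.3},{"fingers":0.3,"x":0.005,"y":0.08,"z":0.002,"spin":0.3},{"fingers":0.3,"x":0.005,"y":0.095,"z":0.002,"spin":0.3},{"fingers":-1,"x":0.005,"y":0.095,"z":0.002,"spin":0.3},{"fingers":-1,"x":0.005,"y":0.095,"z":0.002,"spin":0.3},{"fingers":-1,"x":0.005,"y":0.095,"z":0.002,"spin":0.3},{"fingers":-1,"x":0.005,"y":0.095,"z":0.002,"spin":0.3},{"fingers":-1,"x":0.005,"y":0.095,"z":0.002,"spin":0.3},{"fingers":-1,"x":0.005,"y":0.095,"z":0.002,"spin":0.3}]' 15
python3 go.py 0.493 -0.398 0.144 -87.2
```

```text
time_s: 19.35
ee_pos: [0.5198, -0.1613, 0.0249]
eef_rot: [-1.57, -0.0, -1.765]
force: [-1.3, 0.4, 6.9]
grip_width: 0.024
shift mm [ 237.4 -119.    19.5] spin -13.9 | now [ 0.5198 -0.1613  0.0249] -101.1 rp [-8.994e+01 -1.000e-02] t 19.35 q6 1.4 w 0.024 F [-1.3  0.4  6.9]
```

```bash

python3 -m handwheel '[{"fingers":-1,"x":0,"y":0,"z":0,"spin":0},{"fingers":-1,"x":0,"y":-0.02,"z":0,"spin":0},{"fingers":-1,"x":0,"y":-0.06,"z":0,"spin":0},{"fingers":-1,"x":0,"y":-0.1,"z":0,"spin":0},{"fingers":-1,"x":0.02,"y":-0.12,"z":0.002,"spin":-4},{"fingers":-1,"x":0.06,"y":-0.12,"z":0.005,"spin":-9},{"fingers":-1,"x":0.105,"y":-0.12,"z":0.01,"spin":-13.9},{"fingers":-1,"x":0.15,"y":-0.12,"z":0.015,"spin":-13.9},{"fingers":-1,"x":0.19,"y":-0.12,"z":0.018,"spin":-13.9},{"fingers":-1,"x":0.225,"y":-0.12,"z":0.02,"spin":-13.9}]'
python3 go.py 0.493 -0.398 0.031 -87.2
```

```text
time_s: 20.35
ee_pos: [0.4951, -0.3878, 0.1441]
eef_rot: [-1.571, 0.0, -1.523]
force: [0.1, 0.3, -0.7]
grip_width: 0.0234
shift mm [ 10.1 113.1  -2.5] spin -0.1 | now [ 0.4951 -0.3878  0.1441] -87.3 rp [-90.01   0.  ] t 20.35 q6 0.8 w 0.0234 F [ 0.1  0.3 -0.7]
```

```bash

python3 -m handwheel '[{"fingers":-1,"x":0.01,"y":0.01,"z":-0.002,"spin":0},{"fingers":-1,"x":0.01,"y":0.03,"z":-0.002,"spin":0},{"fingers":-1,"x":0.01,"y":0.055,"z":-0.002,"spin":0},{"fingers":-1,"x":0.01,"y":0.08,"z":-0.002,"spin":0},{"fingers":-1,"x":0.01,"y":0.095,"z":-0.002,"spin":0},{"fingers":-1,"x":0.01,"y":0.105,"z":-0.002,"spin":0},{"fingers":-1,"x":0.01,"y":0.111,"z":-0.002,"spin":0},{"fingers":-1,"x":0.01,"y":0.113,"z":-0.002,"spin":0},{"fingers":-1,"x":0.01,"y":0.113,"z":-0.002,"spin":0},{"fingers":-1,"x":0.01,"y":0.113,"z":-0.002,"spin":0}]'
python3 -m handwheel '[{"fingers":-1,"x":0,"y":0.001,"z":0,"spin":0},{"fingers":-0.1,"x":0,"y":0.001,"z":0,"spin":0},{"fingers":0.2,"x":0,"y":0.001,"z":0,"spin":0},{"fingers":0.2,"x":0,"y":0.001,"z":0,"spin":0},{"fingers":0.2,"x":0,"y":0.001,"z":0,"spin":0},{"fingers":0.2,"x":0,"y":-0.02,"z":0,"spin":0},{"fingers":0.2,"x":0,"y":-0.05,"z":0,"spin":0},{"fingers":0.3,"x":0,"y":-0.09,"z":0,"spin":0},{"fingers":0.3,"x":0,"y":-0.13,"z":0,"spin":0},{"fingers":0.3,"x":0,"y":-0.17,"z":0,"spin":0}]'
python3 -m handwheel '[{"fingers":0.3,"x":0,"y":-0.03,"z":-0.04,"spin":0},{"fingers":0.3,"x":0,"y":-0.03,"z":-0.08,"spin":0},{"fingers":0.3,"x":0,"y":-0.03,"z":-0.12,"spin":0},{"fingers":0.3,"x":0,"y":-0.03,"z":-0.15,"spin":0},{"fingers":0.3,"x":0,"y":-0.03,"z":-0.15,"spin":0},{"fingers":0.3,"x":0,"y":-0.03,"z":-0.15,"spin":0},{"fingers":0.3,"x":0,"y":-0.03,"z":-0.15,"spin":0},{"fingers":0.3,"x":0,"y":-0.03,"z":-0.15,"spin":0},{"fingers":0.3,"x":0,"y":-0.03,"z":-0.15,"spin":0},{"fingers":0.3,"x":0,"y":-0.03,"z":-0.15,"spin":0}]'
python3 - <<'E'
from m import *
im,d,c=shot('top'); cv2.imwrite('pics/top3.png',cv2.resize(im[:,:,::-1],None,fx=1.5,fy=1.5))
im,d,c=shot('scene'); cv2.imwrite('pics/scene.png',im[:,:,::-1])
E
python3 go.py 0.493 -0.398 0.031 -87.2
```

```text
time_s: 21.35
ee_pos: [0.4945, -0.3962, 0.032]
eef_rot: [-1.57, -0.001, -1.522]
force: [0.4, -0.2, -1.8]
grip_width: 0.024
time_s: 22.35
ee_pos: [0.494, -0.3958, 0.2028]
eef_rot: [-1.571, 0.0, -1.522]
force: [-0.8, -0.9, -0.9]
grip_width: 0.0608
time_s: 23.35
ee_pos: [0.3448, -0.4031, 0.231]
eef_rot: [-1.571, 0.0, -1.522]
force: [-0.4, -0.2, -0.3]
grip_width: 0.0612
shift mm [  2.2 200.  148.5] spin 0.0 | now [ 0.3446 -0.4031  0.231 ] -87.2 rp [-9.001e+01  1.000e-02] t 23.45 q6 0.59 w 0.0613 F [0.1 0.6 0.3]
```

View pics/top3.png

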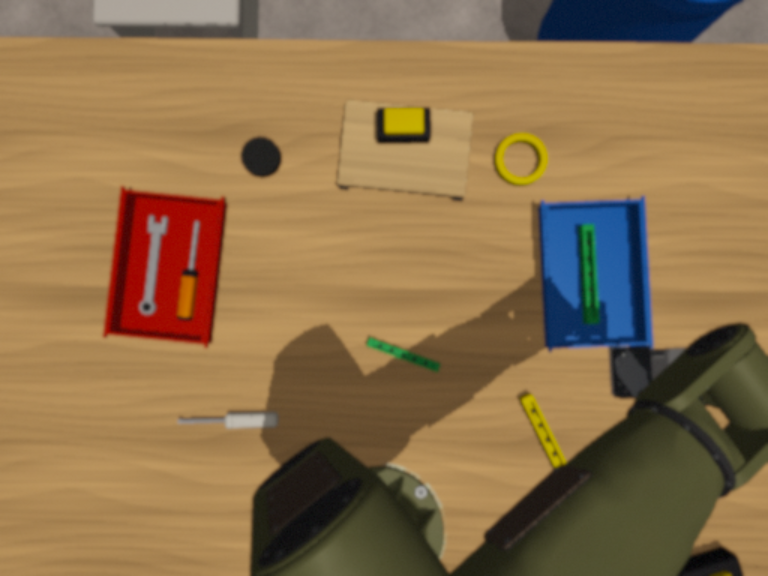

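View pics/scene.png

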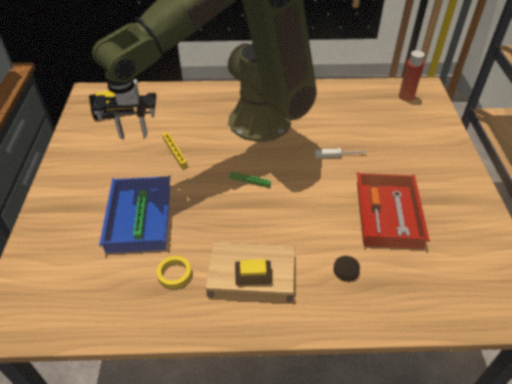

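The top view shows the guard flat in the bin (590,273) and the spanner (152,265) and screwdriver (188,270) in the tray. The puck, tape and battery haven't moved. The scene view agrees, and the arm is clear of everything.

```bash
python3 -c "
from station import workorder; print(workorder.hand_in())"
```

```text
the job is handed in; nothing more can be done
None
```

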